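Lay out the soldering kit in its bench rests

ROBOT

A 7-joint arm with a two-finger parallel gripper is mounted at the origin on a cart in front of the work surface, level with it; the furniture and walls round the work are solid. World frame = base frame: x ahead of the robot, y to its left, z up, the work surface at z = 0. Lengths are in m, angles in rad, forces in N, time in s.
With the tool pointing down it reaches from about 0.35 to 0.9 m from the base axis. Payload 7.2 kg.
Tool frame: the origin (TCP) lies midway between the tips of the shut fingers; the grasp point (between the pads) lies 19 mm behind it; z points along the fingers, y is the line along which they close (so a half turn about z gives the same grasp; the last joint's range is limited). The gripper opens to 85 mm and grips with 20 to 120 N. Pads are 22 mm wide; open, the fingers measure 114 mm over their backs; the gripper's body (76 mm by 85 mm) begins 54 mm behind the grasp point. The pads swing forward as they close: fully open they stand 13 mm farther back than shut.
Start: joints at [1.171, 0.411, -0.013, 1.596, 0.006, 1.134, -0.082], TCP at [0.204, -0.591, 0.231] pointing down, gripper open.
Joint ranges: [-2.95, 2.95], [-0.29, 1.99], [-1.47, 1.44], [0.14, 2.54], [-1.03, 4.17], [0.13, 1.85], [-2.86, 2.86]. Speed limits (rad/s): [2.39, 2.39, 3.01, 3.01, 3.14, 3.14, 3.14].

INTERFACE

Orientations are given as a unit quaternion [w, x, y, z].
In Python, from bench import ctrl gives the robot as it stands.
- The arm moves only by the shell command python3 -m jog 'ROWS' [FORCE]. ROWS is JSON, a list of rows, each a list of 3 entries, a list of its own where there are three numbers: the finger opening in cm, from 0 to 8.54, then the shift along the tool's x, y, z in cm, then the turn, a rotation vector about the tool's x, y, z in degrees. A call has 1 to 12 rows; each row shifts and turns the commanded pose from where the row before left it, along the tool's axes as they then stand; what a row does not reach is not made up. A row lasts 1/12 s, in which the tool goes at most 41.7 mm and 7.16 degrees, less where a joint would pass 70% of its speed; a pose out of reach is approached as far as the arm can. A call with a gripper value outside its range is refused whole. The fingers move at their own pace and stop on an object; FORCE is the grip in N (left out, the last holds). Time passes only in rows, so rows that do not move let the fingers close. It gives the time, the measured TCP pose, the force, the opening and the grip force at its end, in the units of the state.
- ctrl.get_state(): the state, without advancing time (a new reading comes with each control period).
- ctrl.snapshot(name): name is "scene" or "side" or "wrist"; returns (picture, depth): 420x560x3 uint8, blue, green, red; 420x560 float32, m along the optical axis (not along the pixel's ray), 0 where there is no reading.
- ctrl.camera_info(name): a dict with "mtx" (3x3 intrinsics, pixels), "D" ([k1, k2, p1, p2, k3] as OpenCV has them; the pictures are not rectified), "R" (3x3) and "t" (3): a world point X has camera coordinates R X + t. Camera axes: x right, y down, z forward; pixel columns grow to the right and rows downward; lengths in m; the calibration is good to about 2 mm. A picture is of the moment at which its call begins: read the wrist's pose just before it. camera_info takes no time and is no camera call; for the wrist camera it gives the pose at the moment of the call.
- ctrl.sign_off(): hands the job in; it is judged then, once.
The state is a dict: "time": time; "joints": joint angles; "qd": joint speeds; "effort": joint torques, N m; "tool_pos": TCP position; "orientation": TCP orientation; "ft_force": force on the tool from outside, world axes, zero at the start; "wrist_torque": the same for the moment, N m; "gripper_width": finger opening in m; "finger_force": force on a finger pad.
Only numpy, scipy, OpenCV 4.12 (cv2) and the standard library are available. Lean on these libraries where they do the work, as an engineer would, in place of code of your own. Each camera call takes 0.05 s, during which the arm holds its last target. There are 200 camera calls.

TASK

Get the soldering kit ready: put the solder spool in the large round rest, the brass-wool tip cleaner in the square rest, the flux jar in the small round rest and the pink cleaning rubber lengthwise in the oblong rest. Each must stand or lie as it does now, the same way up, flat on the floor of its rest inside the rim, and be let go. Leave the loupe and the small pale-brass weight where they stand.

Things in the scene. Friction and masses are not known exactly. Their poses are not given: they have to be found in the camera images.
- solder_spool_mid (a point): Centre (18 mm above its underside) of the loose spool of solder wire: silvery-white winding between two round black flanges, 55 mm in diameter, 36 mm high, standing on one flange. The flanges are 5 mm thick and take the grip; the winding between them lies deeper. z up.
- tip_cleaner_mid (a point): Centre axis, 18 mm above the underside, of the loose tip cleaner: a black round tin 50 mm in diameter with gold brass wool in its top; the tin wall is 34 mm high, the wool rises to 38 mm. Take it across the tin. z up.
- flux_jar_mid (a point): Centre (16.5 mm above its underside) of the loose flux jar: small round white jar with a yellow lid, 33 mm high; the body is 33 mm in diameter up to 20 mm, the lid above it 36 mm. z up.
- rubber_block_mid (a point): Centre (7 mm above its underside) of the loose pink cleaning rubber in its white card sleeve, lying flat: 56 mm long (its x axis), 23 mm wide (its y axis), 14 mm high (z, up). Take it across the 23 mm.
- large_round_rest: Bare aluminium with a black rubber floor, screwed to the bench (fixed), on a base flange 2.5 mm thick that stands out 6 mm beyond the walls. Origin: centre of its underside, on the bench top; z up; the rubber floor is 5 mm above it, 71 mm in inside diameter, and the rim, 4 mm thick (79 mm outside), rises 6 mm above the floor. The larger of the two round rests; for the solder spool.
- square_rest: Bare aluminium with a black rubber floor, screwed to the bench (fixed), on a base flange 2.5 mm thick that stands out 6 mm beyond the walls. Origin: centre of its underside, on the bench top; z up; the rubber floor is 5 mm above it, 66 x 66 mm inside the walls (sides along x and y), and the rim, 4 mm thick, rises 6 mm above the floor. For the tip cleaner.
- small_round_rest: Bare aluminium with a black rubber floor, screwed to the bench (fixed), on a base flange 2.5 mm thick that stands out 6 mm beyond the walls. Origin: centre of its underside, on the bench top; z up; the rubber floor is 5 mm above it, 52 mm in inside diameter, and the rim, 4 mm thick (60 mm outside), rises 6 mm above the floor. The smaller of the two round rests; for the flux jar.
- oblong_rest: Bare aluminium with a black rubber floor, screwed to the bench (fixed), on a base flange 2.5 mm thick that stands out 6 mm beyond the walls. Origin: centre of its underside, on the bench top; z up; the rubber floor is 5 mm above it, 72 mm (along its x axis) x 39 mm (along y) inside the walls, and the rim, 4 mm thick, rises 4 mm above the floor. For the cleaning rubber, its length along x, either way round.
- loupe_mid (a point): Centre (15 mm above its underside) of the loupe: a black, slightly tapered tube 36 mm in diameter and 30 mm high, standing loose. To be left alone.
- brass_weight_mid (a point): Centre (14.5 mm above its underside) of the small turned weight, pale brass (nearly cream), with a waist: 26 mm in diameter, 29 mm high, standing loose. To be left alone. (Nothing tall stands near the things listed here, but a desk lamp hangs over the right part of the bench, its near end about 0.64 m ahead of the robot, 0.30 m to its right and 0.45 m above the bench top: bring the arm in on the near side of it.)
There are look-alikes about, which are no part of the job. What is shaped like the part that bears solder_spool_mid but green is not meant.

How it is judged:
By the outcome, as a careful person would: the job done as asked, in the order asked, and still so for the second after the job is handed in, with the robot touching nothing.
It also fails if it takes over 80 s, if anything falls off the work surface, if the arm or the gripper's body presses on something with over 40 N, if the wrist force passes 120 N, or if a joint passes its speed limit or range.

## Working session

There is one attempt and no reset: what is moved stays moved. The work goes in short steps, Python scripts to look and compute and a shell command to move; the robot and the scene stay as the last step left them, time stands still between calls to the robot, and variables do not carry over. Pictures are saved under pics/ and viewed, at most 18 in all, crops included, and the job is handed in when it is done.

```bash
ls; mkdir -p pics; cat > h.py <<'E'
import numpy as np, cv2
from bench import ctrl
def snap(n):
    c=ctrl.camera_info(n); im,d=ctrl.snapshot(n); np.savez(f'/tmp/{n}.npz',im=im,d=d,**{k:np.array(c[k]) for k in('mtx','D','R','t')}); return im,d,c
def load(n):
    z=np.load(f'/tmp/{n}.npz'); return z['im'],z['d'],z
def cloud(d,c):
    h,w=d.shape; u,v=np.meshgrid(np.arange(w),np.arange(h))
    p=cv2.undistortPoints(np.stack([u,v],-1).reshape(-1,1,2).astype(float),np.array(c['mtx']),np.array(c['D'])).reshape(h,w,2)
    P=np.dstack([p*d[...,None],d]); return (P-np.array(c['t']))@np.array(c['R'])
def plane(uv,z,c):
    p=cv2.undistortPoints(np.array(uv,float).reshape(-1,1,2),np.array(c['mtx']),np.array(c['D'])).reshape(-1,2)
    r=np.c_[p,np.ones(len(p))]@np.array(c['R']); o=-np.array(c['R']).T@np.array(c['t']); return o+r*((z-o[2])/r[:,2])[:,None]
E
python3 - <<'E'
from h import *
for n in('scene','side','wrist'):
    im,d,c=snap(n); cv2.imwrite(f'pics/{n}0.png',im); print(n,-np.array(c['R']).T@np.array(c['t']),np.array(c['R'])[2])
print(ctrl.get_state())
E
```

```text
pics
scene [-2.56474601e-05  5.83821627e-01  1.02932379e+00] [ 0.41203322 -0.50092084 -0.76112216]
side [0.28091063 0.82425208 0.5987646 ] [ 0.25039815 -0.82984334 -0.498659  ]
wrist [ 0.27711076 -0.56562087  0.37277124] [-0.28864512 -0.09791564 -0.95241615]
{'time': 0.15, 'joints': array([ 1.17077637,  0.41172036, -0.01270259,  1.59682176,  0.00561117,
        1.13434042, -0.08220818]), 'qd': array([-0.00041386, -0.00097782, -0.00027537, -0.00314424, -0.00175818,
       -0.00055457, -0.00094381]), 'effort': array([ 1.50631520e-03, -6.01034117e+01,  6.82977755e-01, -2.99647969e+01,
        1.39816213e-02,  7.88885256e-03, -2.59067076e-05]), 'tool_pos': array([ 0.20343903, -0.59056156,  0.230656  ]), 'orientation': array([-6.08059395e-04,  9.86267345e-01,  1.65155476e-01, -1.53469110e-04]), 'ft_force': array([ 0.91511441, -0.04800449,  0.7065318 ]), 'wrist_torque': array([-0.00733346, -0.03141944, -0.00138514]), 'finger_force': 0.0, 'gripper_width': 0.08590212170641479}
```

View pics/scene0.png

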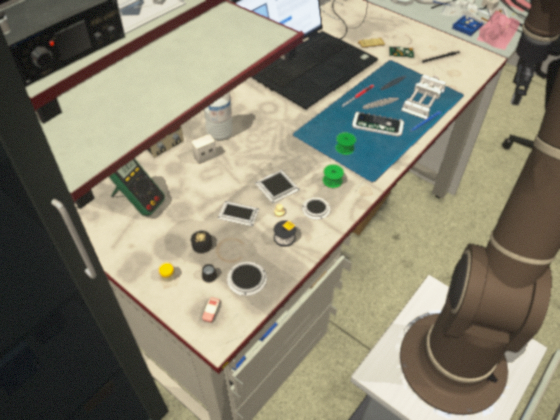

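View pics/side0.png

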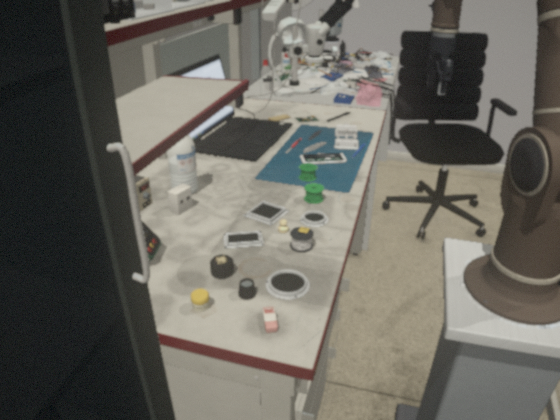

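The scene view shows these pixels: spool (285,232), tip cleaner (203,241), flux jar (167,271), loupe (209,272), rubber (211,310) and weight (280,211). The rests are large (247,278), square (278,185), small (316,207) and oblong (238,213). Look-alikes are the green spools at (334,176) and (345,142) for the spool, the loupe for the cleaner, and the other rests for each other. I choose the silvery spool at (285,232).

```bash
python3 - <<'E'
from h import *
im,d,c=load('scene')
P=cloud(d,c)
px=dict(spool=(285,232),clean=(203,241),flux=(167,271),loupe=(209,272),rubber=(211,310),weight=(280,211),large=(247,278),square=(278,185),small=(316,207),oblong=(238,213),green=(334,176))
for n,(u,v) in px.items(): print(n,P[v,u].round(3), P[v-2:v+3,u-2:u+3,2].max().round(3))
# top-down height/colour map, both cameras
for n in('scene','side'):
    im,d,c=load(n); P=cloud(d,c); z=P[...,2]
    m=(d>0)&(z>0.008)&(z<0.06)&(P[...,0]>.3)&(P[...,0]<.9)&(P[...,1]>-.25)&(P[...,1]<.5)
    k,l,s,_=cv2.connectedComponentsWithStats(m.astype(np.uint8))
    for i in range(1,k):
        if s[i,4]>25:
            q=P[l==i]; t=q[q[:,2]>q[:,2].max()-.008]; print(n,s[i,:5],'zmax',q[:,2].max().round(3),'topmid',((t.max(0)+t.min(0))/2).round(3),'ext',(t.max(0)-t.min(0)).round(3))
im,d,c=load('scene'); cr=cv2.resize(im[160:330,140:350],None,fx=3.5,fy=3.5,interpolation=cv2.INTER_CUBIC); cv2.imwrite('pics/crop0.png',cr)
# free-space: high obstacles
P=cloud(d,c); m=(d>0)&(P[...,2]>.15)&(P[...,0]>.2); q=P[m]; 
H=np.histogram2d(q[:,0],q[:,1],bins=[np.arange(.2,1.3,.1),np.arange(-.8,.9,.1)])[0]; print(H.astype(int))
E
```

```text
spool [ 0.468 -0.019  0.034] 0.04
clean [0.6   0.124 0.031] 0.039
flux [0.599 0.239 0.038] 1.029
loupe [0.531 0.176 0.027] 0.033
rubber [0.465 0.238 0.014] 0.019
weight [ 0.526 -0.071  0.018] 0.03
large [0.465 0.121 0.003] 0.013
square [ 0.595 -0.146  0.004] 0.009
small [ 0.473 -0.151  0.002] 0.01
oblong [ 0.608 -0.005  0.009] 1.029
green [ 0.484 -0.241  0.037] 0.042
scene [205 119  28  21 356] zmax 0.06 topmid [ 0.85  -0.189  0.056] ext [0.063 0.057 0.008]
scene [192 141  25  21 317] zmax 0.06 topmid [ 0.817 -0.096  0.056] ext [0.044 0.051 0.008]
scene [324 168  17  18 185] zmax 0.042 topmid [ 0.496 -0.238  0.038] ext [0.051 0.024 0.008]
scene [258 170  39  30 191] zmax 0.017 topmid [ 0.595 -0.142  0.013] ext [0.091 0.09  0.008]
scene [127 183  38  33 528] zmax 0.06 topmid [0.799 0.126 0.056] ext [0.045 0.079 0.008]
scene [305 197  24  19 111] zmax 0.018 topmid [ 0.469 -0.148  0.014] ext [0.058 0.059 0.008]
scene [221 202  14  14  32] zmax 0.013 topmid [0.643 0.003 0.011] ext [0.02  0.048 0.005]
scene [275 204  10  12  91] zmax 0.032 topmid [ 0.531 -0.076  0.028] ext [0.019 0.019 0.
[... 1870 characters left out ...]
0    0
     0    0]
 [   0    0    0    0    0    0    0    0    0    0    0    0    0    0
     0    0]
 [   0    0    0    0    0    0    0    0    0    0    0  229    0    0
     0    0]
 [   0    0    0    0    0    0    0    0    0    0    0 5640 8595 2297
     1    0]
 [   0    0    0  175  758  770  947 1825 3020 4549 6357 1090    0    0
     0    0]
 [   0    0    0  172  761  809  930 1016 1206 1499 2362    0    0    0
     0    0]
 [  36  242  125  167  658  726  851  939 1042 1073  427    0    0    0
     0    0]
 [   0   11  249  108  154  160  170  164  193  118    0    0    0    0
     0    0]
 [   0    0    0    0    0    0    0    0    0    0    0    0    0    0
     0    0]]
```

View pics/crop0.png

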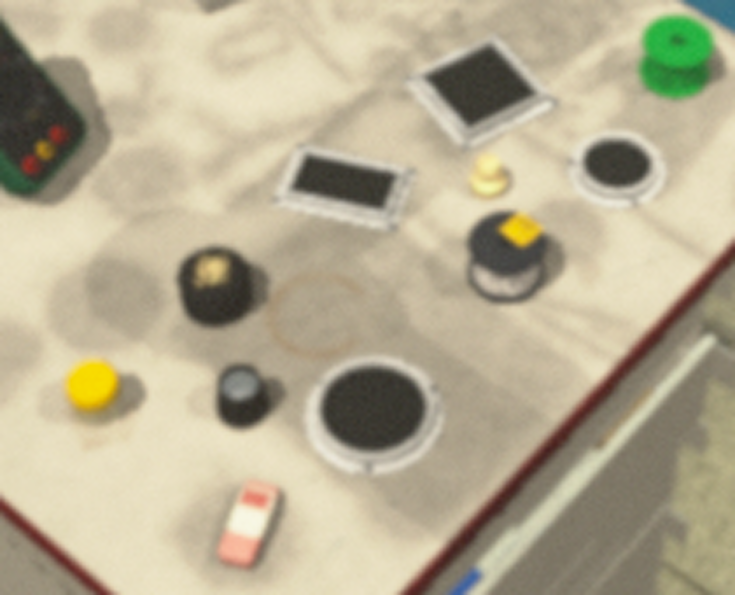

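The crop confirms the choice. The spool has a silvery winding, black flanges and a yellow label, and the green one is excluded. The cleaner has a gold top and the loupe a glass top. Next: obstacle heights and the yaws of the rubber and oblong rest.

```bash
python3 - <<'E'
from h import *
for n in('scene','side'):
    im,d,c=load(n); P=cloud(d,c)
    for nm,x,y in(('flux',.61,.2355),('clean',.611,.122),('square',.595,-.143),('obl',.605,0),('rub',.469,.235)):
        m=(d>0)&(P[...,2]>.06)&(np.hypot(P[...,0]-x,P[...,1]-y)<.2); q=P[m]
        for lo,hi in((.06,.15),(.15,.3),(.3,.6)):
            r=q[(q[:,2]>lo)&(q[:,2]<hi)]
            if len(r)>5: print(n,nm,lo,hi,len(r),'dist',np.percentile(np.hypot(r[:,0]-x,r[:,1]-y),2).round(3),r.min(0).round(3),r.max(0).round(3))
    hsv=cv2.cvtColor(im,cv2.COLOR_BGR2HSV)
    # rubber top: by height
    m=(d>0)&(P[...,2]>.008)&(np.hypot(P[...,0]-.469,P[...,1]-.235)<.05); print(n,'rub',cv2.minAreaRect((P[m][:,:2]*1000).astype(np.float32)))
    # dark floors
    for nm,(x,y),hz in(('large',(.466,.121),.005),('square',(.595,-.143),.005),('small',(.469,-.148),.005),('obl',(.605,0),.005)):
        m=((d>0)&(hsv[...,2]<90)&(P[...,2]<.03)&(np.hypot(P[...,0]-x,P[...,1]-y)<.055)).astype(np.uint8)
        k,l,s,_=cv2.connectedComponentsWithStats(m); i=1+np.argmax(s[1:,4]); v,u=np.where(l==i)
        q=plane(np.c_[u,v],hz,c)[:,:2]*1000; print(n,nm,[np.round(a,1) for a in cv2.minAreaRect(q.astype(np.float32))])
E
```

```text
scene flux 0.06 0.15 982 dist 0.127 [0.624 0.142 0.06 ] [0.794 0.434 0.15 ]
scene flux 0.15 0.3 5030 dist 0.129 [0.596 0.083 0.15 ] [0.81  0.434 0.3  ]
scene flux 0.3 0.6 16023 dist 0.129 [0.596 0.082 0.3  ] [0.809 0.434 0.6  ]
scene clean 0.06 0.15 353 dist 0.177 [0.783 0.088 0.06 ] [0.811 0.164 0.093]
scene clean 0.15 0.3 3144 dist 0.129 [ 0.735 -0.032  0.242] [0.811 0.275 0.273]
scene clean 0.3 0.6 8086 dist 0.13 [ 0.735 -0.03   0.476] [0.806 0.276 0.594]
scene square 0.15 0.3 1814 dist 0.143 [ 0.734 -0.284  0.242] [ 0.795 -0.003  0.276]
scene square 0.3 0.6 693 dist 0.145 [ 0.736 -0.146  0.477] [ 0.774 -0.004  0.518]
scene obl 0.15 0.3 2502 dist 0.134 [ 0.734 -0.15   0.242] [0.805 0.148 0.274]
scene obl 0.3 0.6 3850 dist 0.135 [ 0.735 -0.141  0.476] [0.801 0.15  0.592]
scene rub 0.3 0.6 8 dist 0.199 [0.597 0.386 0.302] [0.6   0.388 0.361]
scene rub ((469.342529296875, 235.25323486328125), (23.92390251159668, 58.161376953125), 25.252578735351562)
scene large [array([468.2, 119.7]), array([62.4, 56.8]), np.float64(40.1)]
scene square [array([ 599.4, -146.6]), array([56.8, 55.2]), n
[... 653 characters left out ...]
t 0.145 [ 0.737 -0.281  0.241] [ 0.795 -0.003  0.272]
side square 0.3 0.6 1256 dist 0.145 [ 0.617 -0.34   0.455] [ 0.791 -0.005  0.523]
side obl 0.15 0.3 1677 dist 0.134 [ 0.737 -0.148  0.241] [0.804 0.146 0.271]
side obl 0.3 0.6 2126 dist 0.135 [ 0.737 -0.149  0.476] [0.79  0.149 0.54 ]
side rub ((469.75799560546875, 234.75819396972656), (22.492828369140625, 57.375328063964844), 25.30823516845703)
side large [array([468.8, 118.7]), array([61.9, 51.7]), np.float64(16.5)]
side square [array([ 599.2, -147.1]), array([46.8, 53.8]), np.float64(72.8)]
side small [array([ 473.7, -152.3]), array([38.3, 24.8]), np.float64(16.5)]
side obl [array([614. , -11.3]), array([64.7, 22.9]), np.float64(23.5)]
```

```bash
cat >> h.py <<'E'
from scipy.spatial.transform import Rotation as Rot
def go(p,p0=None):
    s=ctrl.get_state(); w,x,y,z=s['orientation']; R=Rot.from_quat([x,y,z,w]).as_matrix()
    a=s['tool_pos'] if p0 is None else np.array(p0); dl=R.T@(np.array(p)-a)*100
    rv=Rot.from_matrix(R.T@Rot.from_euler('z',np.arctan2(R[1,0],R[0,0])).as_matrix()@np.diag([1,-1,-1.])).as_rotvec(degrees=True)
    print('t',round(s['time'],2),'tcp',s['tool_pos'].round(4),'yaw',np.degrees(np.arctan2(R[1,0],R[0,0])).round(2),'w',round(s['gripper_width'],4),'F',round(float(s['finger_force']),1),s['ft_force'].round(1),'shift cm',dl.round(2),'untilt',rv.round(2))
E
python3 -c "
from h import *
go([.474,-.025,.12])"
```

```text
t 0.15 tcp [ 0.2034 -0.5906  0.2307] yaw 19.01 w 0.0859 F 0.0 [ 0.9 -0.   0.7] shift cm [ 44.01 -44.64  11.12] untilt [-0.07  0.01 -0.  ]
```

```bash
python3 -m jog '[[8.5,[1,-1,0.2],[0,0,0]],[8.5,[2,-2,0.5],[0,0,0]],[8.5,[2,-2,0.5],[0,0,0]],[8.5,[2,-2,0.5],[0,0,0]],[8.5,[2,-2,0.5],[0,0,0]],[8.5,[2,-2,0.5],[0,0,0]],[8.5,[2,-2,0.5],[0,0,0]],[8.5,[2,-2,0.5],[0,0,0]],[8.5,[2,-2,0.5],[0,0,0]],[8.5,[2,-2,0.5],[0,0,0]],[8.5,[2,-2,0.5],[0,0,0]],[8.5,[2,-2,0.5],[0,0,0]]]' && python3 -m jog '[[8.5,[2,-2,0.5],[0,0,0]],[8.5,[2,-2,0.5],[0,0,0]],[8.5,[2,-2,0.5],[0,0,0]],[8.5,[2,-2,0.5],[0,0,0]],[8.5,[2,-2,0.5],[0,0,0]],[8.5,[2,-2,0.5],[0,0,0]],[8.5,[2,-2,0.5],[0,0,0]],[8.5,[2,-2,0.5],[0,0,0]],[8.5,[2,-2.2,0.5],[0,0,0]],[8.5,[2,-2.2,0.5],[0,0,0]],[8.5,[1,-1.2,0.4],[0,0,0]],[8.5,[0,0,0],[0,0,0]]]' && python3 - <<'E'
from h import *
im,d,c=snap('wrist'); cv2.imwrite('pics/w1.png',im)
P=cloud(d,c)
for zlo,zhi in((.028,.05),):
    m=((d>0)&(P[...,2]>zlo)&(P[...,2]<zhi)).astype(np.uint8); k,l,s,_=cv2.connectedComponentsWithStats(m)
    for i in range(1,k):
        if s[i,4]>200: print(s[i],[np.round(a,1) for a in cv2.minAreaRect((P[l==i][:,:2]*1000).astype(np.float32))])
go([.474,-.025,.0075])
E
```

```text
time: 1.15
tool_pos: [0.3464, -0.2972, 0.174]
orientation: [0.0, 0.986, 0.165, -0.0]
ft_force: [0.2, 0.4, -0.3]
gripper_width: 0.085
finger_force: 0.0
time: 2.15
tool_pos: [0.475, -0.0218, 0.1196]
orientation: [-0.001, 0.986, 0.168, 0.0]
ft_force: [0.1, 0.4, 0.2]
gripper_width: 0.0853
finger_force: 0.0
[  0   0  39  46 356] [array([534.9, 164.5]), array([17. , 29.3]), np.float64(64.8)]
[373 147  22  24 205] [array([533.7, -77.6]), array([13.6, 14.3]), np.float64(75.7)]
[ 242  177   81   75 4623] [array([474.8, -25.2]), array([53.6, 54.5]), np.float64(20.5)]
[545 263  15  52 555] [array([ 485.6, -237. ]), array([42.5, 13.1]), np.float64(27.7)]
t 2.2 tcp [ 0.4743 -0.024   0.1198] yaw 19.22 w 0.0848 F 0.0 [-0.3 -0.4 -0.7] shift cm [-0.06  0.09 11.23] untilt [-0.06  0.04 -0.  ]
```

View pics/w1.png

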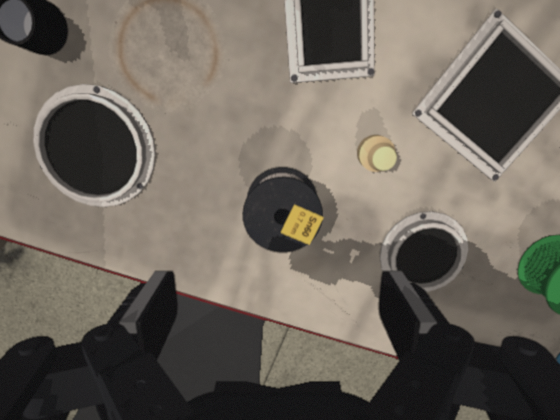

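The wrist view shows the black spool top with its label at (283,210), the weight at (379,155), and the rests clear around it. The fingers straddle the spool, so I descend and grip.

```bash
python3 -m jog '[[8.5,[0,0.1,1.5],[0,0,0]],[8.5,[0,0,2.5],[0,0,0]],[8.5,[0,0,2.5],[0,0,0]],[8.5,[0,0,2.3],[0,0,0]],[8.5,[0,0,1.5],[0,0,0]],[8.5,[0,0,0.9],[0,0,0]],[8.5,[0,0,0],[0,0,0]]]' && python3 -m jog '[[4.5,[0,0,0],[0,0,0]],[4.5,[0,0,0],[0,0,0]],[4.5,[0,0,0],[0,0,0]],[4.5,[0,0,0],[0,0,0]],[4.5,[0,0,0],[0,0,0]],[4.5,[0,0,0],[0,0,0]],[4.5,[0,0,0],[0,0,0]],[4.5,[0,0,0],[0,0,0]]]' 60 && python3 - <<'E'
from h import *
im,d,c=snap('wrist'); cv2.imwrite('pics/w2.png',im)
go([.466,.121,.06])
E
```

```text
time: 2.78
tool_pos: [0.4732, -0.028, 0.0069]
orientation: [-0.0, 0.986, 0.165, -0.002]
ft_force: [-0.9, -0.3, 0.1]
gripper_width: 0.0849
finger_force: 0.0
time: 3.45
tool_pos: [0.4754, -0.027, 0.01]
orientation: [0.0, 0.986, 0.165, 0.001]
ft_force: [-2.8, -0.2, 9.7]
gripper_width: 0.0512
finger_force: 60.4
t 3.5 tcp [ 0.4755 -0.027   0.01  ] yaw 19.01 w 0.0508 F 60.4 [-3.2  0.6  9.9] shift cm [  3.94 -14.3   -5.01] untilt [ 0.07 -0.11 -0.  ]
```

View pics/w2.png

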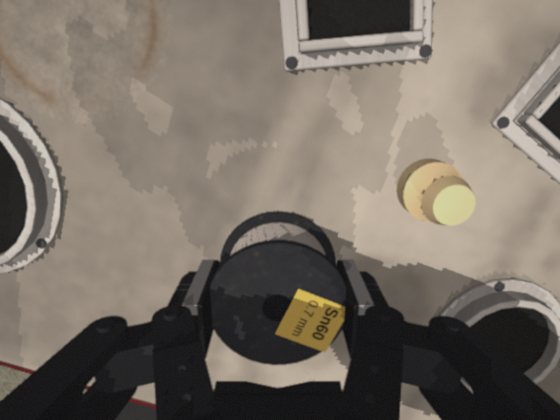

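The spool sits centred between the pads at (278,302). The opening reads 51 mm rather than 55, with about 10 N upward, so I'll lift a little and check.

```bash
python3 -m jog '[[4.5,[0,0,-0.5],[0,0,0]],[4.5,[0,0,-1],[0,0,0]],[4.5,[0,0,-1],[0,0,0]],[4.5,[0,0,-0.5],[0,0,0]],[4.5,[0,0,0],[0,0,0]],[4.5,[0,0,0],[0,0,0]]]' && python3 - <<'E'
from h import *
a=snap('wrist')[0]; b,d,c=snap('side')
R,t=np.array(c['R']),np.array(c['t']); uv=cv2.projectPoints(np.array([[.475,-.025,.05]]),cv2.Rodrigues(R)[0],t,np.array(c['mtx']),np.array(c['D']))[0].ravel().astype(int); print(uv)
cr=cv2.resize(b[uv[1]-40:uv[1]+35,uv[0]-40:uv[0]+40],(400,375),interpolation=cv2.INTER_CUBIC)
cv2.imwrite('pics/w3.png',np.hstack([a[150:420,130:430],cv2.resize(cr,(288,270))]))
go([.466,.121,.06])
E
```

```text
time: 4.0
tool_pos: [0.475, -0.027, 0.0389]
orientation: [0.0, 0.986, 0.165, 0.001]
ft_force: [0.2, 0.6, -2.2]
gripper_width: 0.0508
finger_force: 62.6
[301 227]
t 4.1 tcp [ 0.4744 -0.0269  0.0382] yaw 19.01 w 0.051 F 62.6 [-0.  -0.4 -2.1] shift cm [  4.02 -14.26  -2.18] untilt [-0.    0.01 -0.  ]
```

View pics/w3.png

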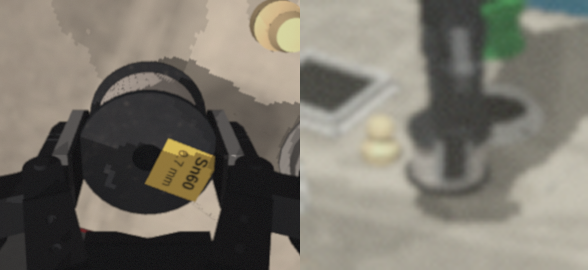

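The spool is lifted level and weighs about 2 N; both views show it upright. Carrying it to the large rest.

```bash
python3 -m jog '[[4.5,[0.3,-1,-0.6],[0,0,0]],[4.5,[0.6,-2.2,-0.8],[0,0,0]],[4.5,[0.6,-2.2,-0.8],[0,0,0]],[4.5,[0.6,-2.2,0],[0,0,0]],[4.5,[0.6,-2.2,0],[0,0,0]],[4.5,[0.6,-2.2,0],[0,0,0]],[4.5,[0.5,-1.6,0],[0,0,0]],[4.5,[0.2,-0.7,0],[0,0,0]],[4.5,[0,0,0],[0,0,0]],[4.5,[0,0,0],[0,0,0]]]' && python3 - <<'E'
from h import *
im,d,c=snap('wrist'); cv2.imwrite('pics/w4.png',im)
go([.466,.121,.016])
E
```

```text
time: 4.93
tool_pos: [0.4655, 0.1212, 0.0601]
orientation: [0.0, 0.986, 0.166, -0.0]
ft_force: [0.2, -0.1, -1.5]
gripper_width: 0.0507
finger_force: 62.7
t 4.98 tcp [0.4656 0.1204 0.0601] yaw 18.98 w 0.051 F 62.7 [-0.8 -0.2 -1.1] shift cm [ 0.06 -0.05  4.41] untilt [0.04 0.06 0.  ]
```

View pics/w4.png

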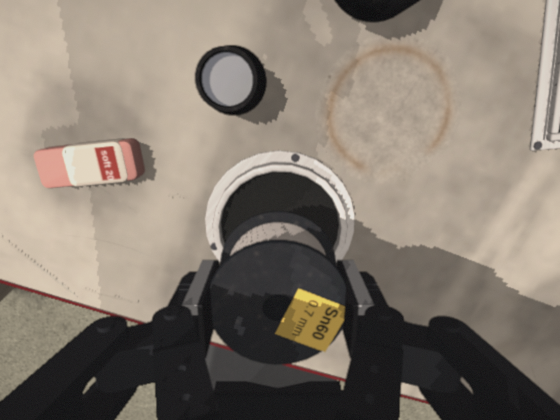

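The spool at (278,302) is aligned with the rest, whose rim centres near column 280. Lowering slowly.

```bash
python3 -m jog '[[4.5,[0,0,1],[0,0,0]],[4.5,[0,0,1.2],[0,0,0]],[4.5,[0,0,1],[0,0,0]],[4.5,[0,0,0.5],[0,0,0]],[4.5,[0,0,0.3],[0,0,0]],[4.5,[0,0,0.2],[0,0,0]],[4.5,[0,0,0.1],[0,0,0]],[4.5,[0,0,0],[0,0,0]]]' && python3 -m jog '[[4.5,[0,0,0.1],[0,0,0]],[4.5,[0,0,0],[0,0,0]]]'
```

```text
time: 5.65
tool_pos: [0.466, 0.1213, 0.0173]
orientation: [0.0, 0.986, 0.165, 0.0]
ft_force: [-0.2, 0.9, -1.7]
gripper_width: 0.0511
finger_force: 62.7
time: 5.82
tool_pos: [0.4661, 0.1214, 0.0165]
orientation: [-0.0, 0.986, 0.165, 0.0]
ft_force: [0.6, -1.0, -1.8]
gripper_width: 0.0505
finger_force: 62.7
```

```bash
python3 -m jog '[[4.5,[0,0,0.1],[0,0,0]],[4.5,[0,0,0],[0,0,0]]]' && python3 -m jog '[[4.5,[0,0,0.1],[0,0,0]],[4.5,[0,0,0],[0,0,0]]]'
```

```text
time: 5.98
tool_pos: [0.4659, 0.1214, 0.0153]
orientation: [0.0, 0.986, 0.165, 0.0]
ft_force: [0.8, 0.3, -0.8]
gripper_width: 0.0512
finger_force: 62.7
time: 6.15
tool_pos: [0.4659, 0.1214, 0.015]
orientation: [0.0, 0.986, 0.165, 0.0]
ft_force: [-2.3, -1.1, 9.2]
gripper_width: 0.0513
finger_force: 63.3
```

Contact comes at TCP z 0.015 as predicted. Releasing and retreating toward the cleaner.

```bash
python3 -m jog '[[8.5,[0,0,0],[0,0,0]],[8.5,[0,0,0],[0,0,0]],[8.5,[0,0,0],[0,0,0]],[8.5,[0,0,0],[0,0,0]],[8.5,[0,0,0],[0,0,0]],[8.5,[0,0,-1],[0,0,0]],[8.5,[0,0,-2],[0,0,0]],[8.5,[0,0,-2],[0,0,0]],[8.5,[0,0,-1.5],[0,0,0]],[8.5,[0,0,0],[0,0,0]]]' && python3 - <<'E'
from h import *
im,d,c=snap('wrist'); cv2.imwrite('pics/w5.png',im)
P=cloud(d,c); hsv=cv2.cvtColor(im,cv2.COLOR_BGR2HSV)
m=((d>0)&(P[...,2]>.032)&(P[...,2]<.06)).astype(np.uint8); k,l,s,_=cv2.connectedComponentsWithStats(m)
for i in range(1,k):
    if s[i,4]>200: print(s[i],P[l==i][:,2].max().round(3),[np.round(a,1) for a in cv2.minAreaRect((P[l==i][:,:2]*1000).astype(np.float32))])
go([.611,.1225,.09])
E
```

```text
time: 6.98
tool_pos: [0.4677, 0.122, 0.0826]
orientation: [-0.0, 0.986, 0.165, 0.002]
ft_force: [0.4, 0.1, -0.2]
gripper_width: 0.0847
finger_force: 0.0
[345   0  67  20 684] 0.036 [array([595.1, 113.5]), array([ 8.7, 32.7]), np.float64(19.8)]
[ 230  194   97   90 6626] 0.043 [array([466.3, 121.2]), array([54.6, 54.4]), np.float64(77.7)]
t 7.03 tcp [0.4671 0.1217 0.0812] yaw 19.0 w 0.085 F 0.0 [-0.3 -1.3 -0. ] shift cm [13.64  4.61 -0.83] untilt [ 0.02 -0.21 -0.  ]
```

View pics/w5.png

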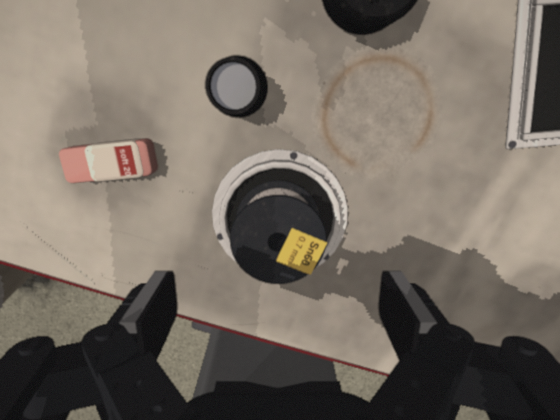

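The spool stands inside the large rest: centre (466,121) mm by depth, rim clear all around, px (280,235). Next is the cleaner.

```bash
python3 -m jog '[[8.5,[1,0.3,0],[0,0,0]],[8.5,[2.4,0.8,0.1],[0,0,0]],[8.5,[2.4,0.8,0.2],[0,0,0]],[8.5,[2.4,0.8,0.2],[0,0,0]],[8.5,[2.4,0.8,0.3],[0,0,0]],[8.5,[2,0.7,0.2],[0,0,0]],[8.5,[1,0.4,0],[0,0,0]],[8.5,[0,0,0],[0,0,0]]]' && python3 - <<'E'
from h import *
im,d,c=snap('wrist')
P=cloud(d,c); hsv=cv2.cvtColor(im,cv2.COLOR_BGR2HSV)
m=((d>0)&(P[...,2]>.025)&(P[...,2]<.06)).astype(np.uint8); k,l,s,_=cv2.connectedComponentsWithStats(m)
for i in range(1,k):
    if s[i,4]>200: print(s[i],P[l==i][:,2].max().round(3),[np.round(a,1) for a in cv2.minAreaRect((P[l==i][:,:2]*1000).astype(np.float32))])
go([.611,.1225,.006])
E
```

```text
time: 7.7
tool_pos: [0.6116, 0.1215, 0.0675]
orientation: [0.0, 0.986, 0.164, -0.0]
ft_force: [0.2, -0.2, -0.0]
gripper_width: 0.0852
finger_force: 0.0
[  42  144   72   67 3687] 0.035 [array([610.8, 233.2]), array([35. , 35.6]), np.float64(20.0)]
[ 236  195   89   84 5882] 0.038 [array([612.7, 120.1]), array([49.6, 49.4]), np.float64(18.5)]
[165 305  22  38 276] 0.031 [array([537.7, 160.3]), array([ 8.2, 25.7]), np.float64(87.9)]
t 7.75 tcp [0.6099 0.1218 0.0676] yaw 18.96 w 0.0848 F 0.0 [-0.  -0.4  0.1] shift cm [ 0.14 -0.03  6.16] untilt [-0.02  0.11 -0.  ]
```

```bash
python3 -m jog '[[8.5,[0.2,0.1,1.2],[0,0,0]],[8.5,[0,0,2],[0,0,0]],[8.5,[0,0,1.5],[0,0,0]],[8.5,[0,0,1],[0,0,0]],[8.5,[0,0,0.4],[0,0,0]],[8.5,[0,0,0],[0,0,0]],[4,[0,0,0],[0,0,0]],[4,[0,0,0],[0,0,0]],[4,[0,0,0],[0,0,0]],[4,[0,0,0],[0,0,0]],[4,[0,0,0],[0,0,0]],[4,[0,0,0],[0,0,0]]]' 50 && python3 -m jog '[[4,[0,0,0],[0,0,0]],[4,[0,0,0],[0,0,0]]]' && python3 -m jog '[[4,[0,0,-0.5],[0,0,0]],[4,[0,0,-1],[0,0,0]],[4,[0,0,-1],[0,0,0]],[4,[0,0,-0.5],[0,0,0]],[4,[0,0,0],[0,0,0]]]' && python3 -c "
from h import *
go([.595,-.143,.065])"
```

```text
time: 8.75
tool_pos: [0.6125, 0.122, 0.0096]
orientation: [0.0, 0.986, 0.165, 0.001]
ft_force: [-1.3, -0.1, 5.1]
gripper_width: 0.0483
finger_force: 51.9
time: 8.92
tool_pos: [0.6125, 0.1221, 0.0097]
orientation: [0.0, 0.986, 0.165, 0.001]
ft_force: [-1.0, -0.6, 5.4]
gripper_width: 0.0481
finger_force: 51.9
time: 9.33
tool_pos: [0.6128, 0.1222, 0.0404]
orientation: [-0.0, 0.986, 0.165, 0.002]
ft_force: [0.0, 0.5, -0.5]
gripper_width: 0.0483
finger_force: 51.8
t 9.33 tcp [0.6128 0.1222 0.0404] yaw 19.0 w 0.0483 F 51.8 [ 0.   0.5 -0.5] shift cm [-10.31  24.49  -2.49] untilt [ 0.02 -0.18 -0.  ]
```

```bash
python3 -m jog '[[4,[-0.4,1,-0.8],[0,0,0]],[4,[-1,2.4,-0.8],[0,0,0]],[4,[-1,2.4,-0.9],[0,0,0]],[4,[-1,2.4,0],[0,0,0]],[4,[-1,2.4,0],[0,0,0]],[4,[-1,2.4,0],[0,0,0]],[4,[-1,2.4,0],[0,0,0]],[4,[-1,2.4,0],[0,0,0]],[4,[-1,2.4,0],[0,0,0]],[4,[-1,2.4,0],[0,0,0]],[4,[-0.6,1.3,0],[0,0,0]],[4,[-0.3,0.6,0],[0,0,0]]]' && python3 -m jog '[[4,[0,0,0],[0,0,0]],[4,[0,0,0],[0,0,0]]]' && python3 - <<'E'
from h import *
im,d,c=snap('wrist'); cv2.imwrite('pics/w6.png',im)
go([.595,-.143,.015])
E
```

```text
time: 10.33
tool_pos: [0.593, -0.1472, 0.0632]
orientation: [0.001, 0.987, 0.163, -0.001]
ft_force: [0.1, -0.4, -1.6]
gripper_width: 0.0481
finger_force: 51.9
time: 10.5
tool_pos: [0.5941, -0.1421, 0.0633]
orientation: [-0.001, 0.986, 0.165, 0.0]
ft_force: [0.4, 0.4, -1.3]
gripper_width: 0.0484
finger_force: 51.9
t 10.55 tcp [ 0.5943 -0.1412  0.0633] yaw 19.12 w 0.0482 F 51.9 [ 0.8  0.9 -1.8] shift cm [0.01 0.2  4.83] untilt [-0.07 -0.03  0.  ]
```

View pics/w6.png

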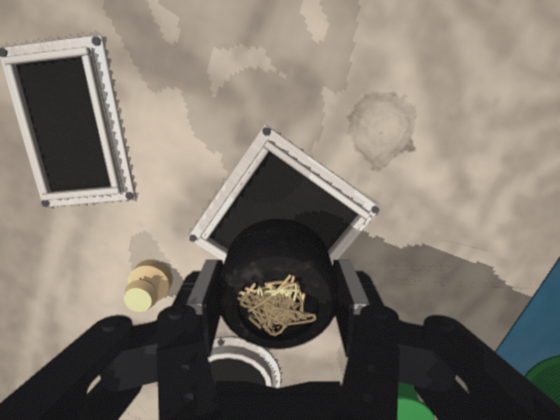

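The cleaner hangs upright at (278,300) over the square rest. The rest's flange corners are near (267,131), (193,238) and (377,210). The oblong's screws are at (4,50), (97,41), (45,203) and (130,196).

```bash
python3 - <<'E'
from h import *
im,d,c=load('wrist')
q=plane([(193,238),(377,210),(267,131)],.0025,c); print(q.round(4),'centre',(q[0]+q[1])[:2]/2, np.linalg.norm(q[0]-q[1]))
o=plane([(4,50),(97,41),(45,203),(130,196)],.0025,c)[:,:2]; print(o.round(4),o.mean(0)); v=o[0]-o[2]+o[1]-o[3]; print('yaw',np.degrees(np.arctan2(v[1],v[0])),np.linalg.norm(o[0]-o[2]),np.linalg.norm(o[0]-o[1]))
go([*((q[0]+q[1])[:2]/2),.016])
E
```

```text
[[ 0.5694 -0.0952  0.0025]
 [ 0.6235 -0.1959  0.0025]
 [ 0.6464 -0.118   0.0025]] centre [ 0.59643273 -0.14557445] 0.1143581695886706
[[ 0.6419  0.031 ]
 [ 0.6622 -0.0172]
 [ 0.5618 -0.0032]
 [ 0.5833 -0.0522]] [ 0.61230675 -0.01040503]
yaw 23.572405129879254 0.08711972813308733 0.052311782537873046
t 10.55 tcp [ 0.5943 -0.1412  0.0633] yaw 19.12 w 0.0482 F 51.9 [ 0.8  0.9 -1.8] shift cm [0.06 0.49 4.73] untilt [-0.07 -0.03  0.  ]
```

```bash
python3 -m jog '[[4,[0.1,0.3,0.8],[0,0,0]],[4,[0,0,1.2],[0,0,0]],[4,[0,0,1.2],[0,0,0]],[4,[0,0,0.7],[0,0,0]],[4,[0,0,0.4],[0,0,0]],[4,[0,0,0.2],[0,0,0]],[4,[0,0,0.1],[0,0,0]],[4,[0,0,0],[0,0,0]],[4,[0,0,0.1],[0,0,0]],[4,[0,0,0],[0,0,0]]]' && python3 -m jog '[[4,[0,0,0.1],[0,0,0]],[4,[0,0,0],[0,0,0]]]'
```

```text
time: 11.38
tool_pos: [0.5963, -0.1459, 0.0166]
orientation: [0.0, 0.986, 0.165, 0.0]
ft_force: [-0.4, 0.1, -1.8]
gripper_width: 0.0481
finger_force: 51.9
time: 11.55
tool_pos: [0.5961, -0.1459, 0.0155]
orientation: [0.0, 0.986, 0.165, 0.0]
ft_force: [0.3, -0.3, -2.8]
gripper_width: 0.048
finger_force: 51.9
```

```bash
python3 -m jog '[[4,[0,0,0.1],[0,0,0]],[4,[0,0,0],[0,0,0]]]' && python3 -m jog '[[8,[0,0,0],[0,0,0]],[8,[0,0,0],[0,0,0]],[8,[0,0,0],[0,0,0]],[8,[0,0,0],[0,0,0]],[8,[0,0,0],[0,0,0]],[8,[0,0,-1],[0,0,0]],[8,[0,0,-2],[0,0,0]],[8,[0,0,-2],[0,0,0]],[8,[0,0,-1],[0,0,0]],[8,[0,0,0],[0,0,0]]]' && python3 - <<'E'
from h import *
im,d,c=snap('wrist'); cv2.imwrite('pics/w7.png',im)
P=cloud(d,c)
m=((d>0)&(P[...,2]>.028)&(P[...,2]<.06)).astype(np.uint8); k,l,s,_=cv2.connectedComponentsWithStats(m)
for i in range(1,k):
    if s[i,4]>200: print(s[i],P[l==i][:,2].max().round(3),[np.round(a,1) for a in cv2.minAreaRect((P[l==i][:,:2]*1000).astype(np.float32))])
go([.611,.2345,.075])
E
```

```text
time: 11.72
tool_pos: [0.5961, -0.1459, 0.0147]
orientation: [0.0, 0.986, 0.165, 0.0]
ft_force: [-0.5, -0.6, 2.2]
gripper_width: 0.0484
finger_force: 52.2
time: 12.55
tool_pos: [0.5978, -0.1461, 0.0774]
orientation: [0.001, 0.986, 0.165, 0.002]
ft_force: [0.6, -0.1, 0.2]
gripper_width: 0.0801
finger_force: 0.0
[ 233  196   87   83 5650] 0.043 [array([ 595.9, -146.3]), array([49.8, 49.4]), np.float64(62.0)]
[351 381  25  18 210] 0.037 [array([ 511.4, -237.3]), array([10.8, 18. ]), np.float64(39.8)]
t 12.6 tcp [ 0.5969 -0.1461  0.0757] yaw 19.0 w 0.0801 F 0.0 [-0.2  0.8 -0.5] shift cm [ 13.72 -35.53   0.05] untilt [ 0.09 -0.14 -0.  ]
```

View pics/w7.png

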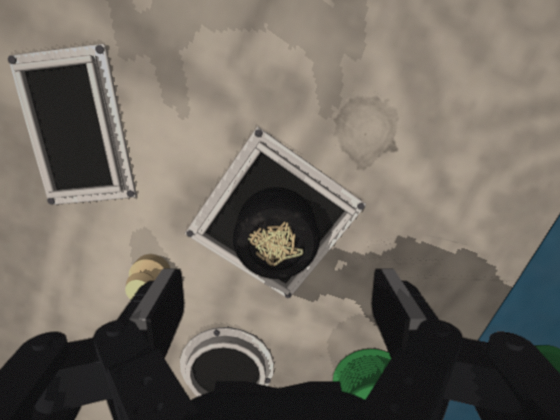

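The cleaner stands inside the square rest: centre (596,-146) mm, px (275,235), clear of the walls. Next is the flux jar.

```bash
python3 -m jog '[[8,[0.4,-1.1,0],[0,0,0]],[8,[1,-2.6,0],[0,0,0]],[8,[1,-2.6,0],[0,0,0]],[8,[1,-2.6,0],[0,0,0]],[8,[1,-2.6,0],[0,0,0]],[8,[1,-2.6,0],[0,0,0]],[8,[1,-2.6,0],[0,0,0]],[8,[1,-2.6,0],[0,0,0]],[8,[1,-2.6,0],[0,0,0]],[8,[1,-2.6,0],[0,0,0]],[8,[1,-2.6,0],[0,0,0]],[8,[1,-2.6,0],[0,0,0]]]' && python3 -m jog '[[7,[1,-2.6,0],[0,0,0]],[7,[1,-2.6,0],[0,0,0]],[6.5,[0.8,-2,0],[0,0,0]],[6.5,[0.5,-1.2,0],[0,0,0]],[6.5,[0,0,0],[0,0,0]],[6.5,[0,0,0],[0,0,0]]]' && python3 - <<'E'
from h import *
im,d,c=snap('wrist')
P=cloud(d,c)
m=((d>0)&(P[...,2]>.026)&(P[...,2]<.06)).astype(np.uint8); k,l,s,_=cv2.connectedComponentsWithStats(m)
for i in range(1,k):
    if s[i,4]>200: print(s[i],P[l==i][:,2].max().round(3),[np.round(a,1) for a in cv2.minAreaRect((P[l==i][:,:2]*1000).astype(np.float32))])
go([.611,.2345,.006])
E
```

```text
time: 13.6
tool_pos: [0.6055, 0.1743, 0.0727]
orientation: [-0.0, 0.986, 0.166, -0.001]
ft_force: [-0.1, -0.5, 0.8]
gripper_width: 0.0801
finger_force: 0.0
time: 14.1
tool_pos: [0.6099, 0.2624, 0.0731]
orientation: [0.0, 0.986, 0.166, -0.001]
ft_force: [0.3, -1.6, -0.4]
gripper_width: 0.0647
finger_force: 0.0
[  88    0   74  161 4661] 0.06 [array([666.8, 355.8]), array([ 7.4, 78.1]), np.float64(83.0)]
[ 294  220   63   60 2858] 0.034 [array([610.9, 233.6]), array([35.1, 34.9]), np.float64(45.0)]
[348 353  21  34 234] 0.031 [array([537. , 181.8]), array([25.7,  9.6]), np.float64(6.9)]
t 14.15 tcp [0.6105 0.2608 0.0733] yaw 18.98 w 0.0648 F 0.0 [ 0.6 -0.7  0.6] shift cm [-0.79  2.5   6.74] untilt [0.07 0.1  0.  ]
```

```bash
python3 -m jog '[[6.5,[-0.4,1.3,0],[0,0,0]],[6.5,[-0.4,1.3,0],[0,0,0]],[6.5,[0,0,1],[0,0,0]],[6.5,[0,0,1.8],[0,0,0]],[6.5,[0,0,1.8],[0,0,0]],[6.5,[0,0,1.2],[0,0,0]],[6.5,[0,0,0.6],[0,0,0]],[6.5,[0,0,0.3],[0,0,0]],[6.5,[0,0,0],[0,0,0]]]' && python3 -m jog '[[2.5,[0,0,0],[0,0,0]],[2.5,[0,0,0],[0,0,0]],[2.5,[0,0,0],[0,0,0]],[2.5,[0,0,0],[0,0,0]],[2.5,[0,0,0],[0,0,0]],[2.5,[0,0,0],[0,0,0]],[2.5,[0,0,0],[0,0,0]],[2.5,[0,0,0],[0,0,0]]]' 40 && python3 -m jog '[[2.5,[0,0,-0.5],[0,0,0]],[2.5,[0,0,-1],[0,0,0]],[2.5,[0,0,-1],[0,0,0]],[2.5,[0,0,-0.5],[0,0,0]],[2.5,[0,0,0],[0,0,0]]]' && python3 - <<'E'
from h import *
im,d,c=snap('wrist'); cv2.imwrite('pics/w8.png',im)
go([.469,-.148,.065])
im=cv2.imread('pics/w7.png')
E
```

```text
time: 14.9
tool_pos: [0.6116, 0.2346, 0.0067]
orientation: [0.0, 0.986, 0.165, -0.0]
ft_force: [-0.6, -0.0, 0.5]
gripper_width: 0.0654
finger_force: 0.0
time: 15.57
tool_pos: [0.6125, 0.2355, 0.0084]
orientation: [-0.0, 0.986, 0.165, 0.001]
ft_force: [-0.1, -0.0, 6.0]
gripper_width: 0.0343
finger_force: 39.9
time: 15.98
tool_pos: [0.6129, 0.2356, 0.0394]
orientation: [-0.0, 0.986, 0.165, 0.001]
ft_force: [0.1, -1.1, 0.1]
gripper_width: 0.0344
finger_force: 39.8
t 16.03 tcp [0.6124 0.2353 0.0385] yaw 19.0 w 0.0347 F 39.8 [-0.4  0.4 -0.7] shift cm [-26.04  31.57  -2.7 ] untilt [-0.   -0.11  0.  ]
```

View pics/w8.png

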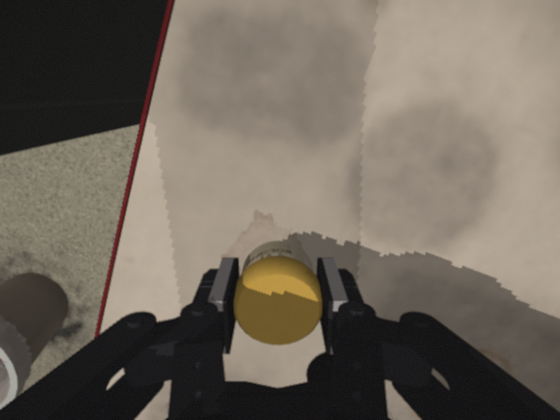

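The jar is held upright by its lid at (278,300). Moving to the small rest.

```bash
python3 -m jog '[[2.5,[-1,1.2,-0.9],[0,0,0]],[2.5,[-2,2.45,-0.9],[0,0,0]],[2.5,[-2,2.45,-0.9],[0,0,0]],[2.5,[-2,2.45,0],[0,0,0]],[2.5,[-2,2.45,0],[0,0,0]],[2.5,[-2,2.45,0],[0,0,0]],[2.5,[-2,2.45,0],[0,0,0]],[2.5,[-2,2.45,0],[0,0,0]],[2.5,[-2,2.45,0],[0,0,0]],[2.5,[-2,2.45,0],[0,0,0]],[2.5,[-2,2.45,0],[0,0,0]]]' && python3 -m jog '[[2.5,[-2,2.45,0],[0,0,0]],[2.5,[-1.8,2.2,0],[0,0,0]],[2.5,[-1.2,1.2,0],[0,0,0]],[2.5,[0,0,0],[0,0,0]],[2.5,[0,0,0],[0,0,0]],[2.5,[0,0,0],[0,0,0]]]' && python3 - <<'E'
from h import *
im,d,c=snap('wrist'); cv2.imwrite('pics/w9.png',im)
go([.4695,-.1485,.014])
E
```

```text
time: 16.95
tool_pos: [0.496, -0.0777, 0.0641]
orientation: [0.0, 0.986, 0.165, -0.0]
ft_force: [0.5, -1.6, 0.2]
gripper_width: 0.0344
finger_force: 39.9
time: 17.45
tool_pos: [0.469, -0.1471, 0.0643]
orientation: [-0.0, 0.986, 0.165, 0.0]
ft_force: [-0.3, 0.7, -0.8]
gripper_width: 0.0343
finger_force: 39.9
t 17.5 tcp [ 0.4692 -0.1467  0.0643] yaw 19.09 w 0.0349 F 39.9 [-0.   0.9 -1.1] shift cm [-0.03  0.18  5.03] untilt [-0.02 -0.03  0.  ]
```

View pics/w9.png

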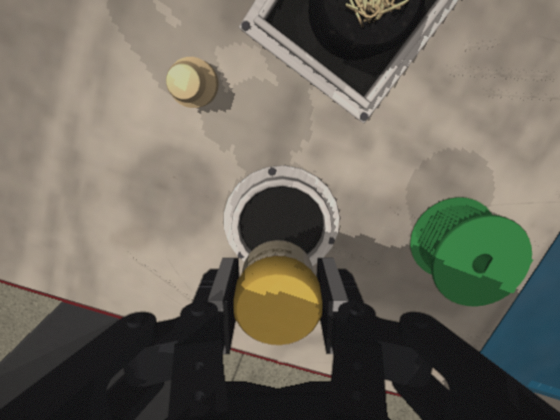

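The rest's flange circle is centred near (282,224), radius about 58 px. The jar is at (278,300). I'll compute the rest centre.

```bash
python3 - <<'E'
from h import *
im,d,c=load('wrist')
q=plane([(282,224),(224,224),(340,224),(282,166)],.0025,c); print(q.round(4),np.linalg.norm(q[1]-q[2]))
go([q[0,0],q[0,1],.014])
E
```

```text
[[ 0.4709 -0.1497  0.0025]
 [ 0.4592 -0.1159  0.0025]
 [ 0.4825 -0.1835  0.0025]
 [ 0.505  -0.1378  0.0025]] 0.07144930180640244
t 17.5 tcp [ 0.4692 -0.1467  0.0643] yaw 19.09 w 0.0349 F 39.9 [-0.   0.9 -1.1] shift cm [0.06 0.33 5.03] untilt [-0.02 -0.03  0.  ]
```

```bash
python3 -m jog '[[2.5,[0.2,0.25,0.8],[0,0,0]],[2.5,[0,0,1.2],[0,0,0]],[2.5,[0,0,1.2],[0,0,0]],[2.5,[0,0,0.8],[0,0,0]],[2.5,[0,0,0.5],[0,0,0]],[2.5,[0,0,0.2],[0,0,0]],[2.5,[0,0,0.1],[0,0,0]],[2.5,[0,0,0.1],[0,0,0]],[2.5,[0,0,0],[0,0,0]]]' && python3 -m jog '[[2.5,[0,0,0.1],[0,0,0]],[2.5,[0,0,0],[0,0,0]]]'
```

```text
time: 18.25
tool_pos: [0.4717, -0.1496, 0.0155]
orientation: [0.0, 0.986, 0.165, 0.0]
ft_force: [-0.0, -0.6, 0.4]
gripper_width: 0.0343
finger_force: 39.9
time: 18.42
tool_pos: [0.4716, -0.1497, 0.0145]
orientation: [0.0, 0.986, 0.165, 0.0]
ft_force: [-0.6, 0.6, -0.0]
gripper_width: 0.0345
finger_force: 39.9
```

```bash
python3 -m jog '[[2.5,[0,0,0.1],[0,0,0]],[2.5,[0,0,0],[0,0,0]]]'
```

```text
time: 18.58
tool_pos: [0.4716, -0.1497, 0.0134]
orientation: [0.0, 0.986, 0.165, 0.0]
ft_force: [0.4, -0.4, -1.0]
gripper_width: 0.0349
finger_force: 39.9
```

```bash
python3 -m jog '[[2.5,[0,0,0.07],[0,0,0]],[2.5,[0,0,0],[0,0,0]]]' && python3 -m jog '[[6.5,[0,0,0],[0,0,0]],[6.5,[0,0,0],[0,0,0]],[6.5,[0,0,0],[0,0,0]],[6.5,[0,0,0],[0,0,0]],[6.5,[0,0,0],[0,0,0]],[6.5,[0,0,-1],[0,0,0]],[6.5,[0,0,-2],[0,0,0]],[6.5,[0,0,-2.5],[0,0,0]],[6.5,[0,0,-1.5],[0,0,0]],[6.5,[0,0,0],[0,0,0]]]' && python3 - <<'E'
from h import *
im,d,c=snap('wrist'); cv2.imwrite('pics/w10.png',im)
P=cloud(d,c)
m=((d>0)&(P[...,2]>.026)&(P[...,2]<.06)).astype(np.uint8); k,l,s,_=cv2.connectedComponentsWithStats(m)
for i in range(1,k):
    if s[i,4]>200: print(s[i],P[l==i][:,2].max().round(3),[np.round(a,1) for a in cv2.minAreaRect((P[l==i][:,:2]*1000).astype(np.float32))])
go([.4695,.235,.083])
E
```

```text
time: 18.75
tool_pos: [0.4716, -0.1497, 0.0133]
orientation: [0.0, 0.986, 0.165, 0.0]
ft_force: [-2.4, 0.6, 9.4]
gripper_width: 0.0345
finger_force: 40.7
time: 19.58
tool_pos: [0.4735, -0.15, 0.0862]
orientation: [0.001, 0.986, 0.165, 0.002]
ft_force: [0.2, 0.1, -1.0]
gripper_width: 0.0653
finger_force: 0.0
[ 299    0  100   68 5547] 0.043 [array([ 586.5, -149.7]), array([31., 50.]), np.float64(19.4)]
[171  72  31  35 780] 0.031 [array([533.3, -77.2]), array([16.4, 17.3]), np.float64(82.4)]
[ 246  205   60   61 2870] 0.039 [array([ 469.9, -150.5]), array([35.1, 35.5]), np.float64(11.6)]
[ 408  207   93   85 5889] 0.038 [array([ 496.7, -255.1]), array([55.4, 54.7]), np.float64(63.8)]
t 19.63 tcp [ 0.4726 -0.15    0.0846] yaw 19.0 w 0.0648 F 0.0 [-0.3  0.2 -1.1] shift cm [ 12.23 -36.51   0.11] untilt [ 0.14 -0.17 -0.  ]
```

View pics/w10.png

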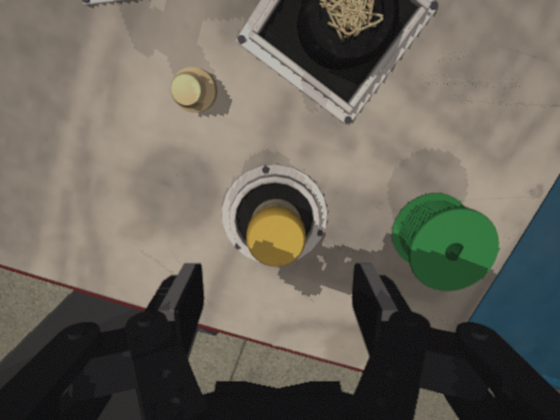

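The jar stands inside the small rest: centre (470,-150) mm, px (275,232). Now the rubber: translate, then turn -96° about tool z.

```bash
python3 -m jog '[[6,[0.5,-1.3,0],[0,0,0]],[6,[0.85,-2.5,0],[0,0,0]],[6,[0.85,-2.5,0],[0,0,0]],[6,[0.85,-2.5,0],[0,0,0]],[6,[0.85,-2.5,0],[0,0,0]],[6,[0.85,-2.5,0],[0,0,0]],[6,[0.85,-2.5,0],[0,0,0]],[6,[0.85,-2.5,0],[0,0,0]],[6,[0.85,-2.5,0],[0,0,0]],[6,[0.85,-2.5,0],[0,0,0]],[6,[0.85,-2.5,0],[0,0,0]],[6,[0.85,-2.5,0],[0,0,0]]]' && python3 -m jog '[[6,[0.85,-2.5,0],[0,0,0]],[6,[0.85,-2.5,0],[0,0,0]],[6,[0.7,-2,0],[0,0,0]],[6,[0,-0.7,0],[0,0,0]],[6,[0,0,0],[0,0,-3]],[6,[0,0,0],[0,0,-6]],[6,[0,0,0],[0,0,-6]],[6,[0,0,0],[0,0,-6]],[6,[0,0,0],[0,0,-6]],[6,[0,0,0],[0,0,-6]],[6,[0,0,0],[0,0,-6]],[6,[0,0,0],[0,0,-6]]]' && python3 -m jog '[[6,[0,0,0],[0,0,-6]],[6,[0,0,0],[0,0,-6]],[6,[0,0,0],[0,0,-6]],[6,[0,0,0],[0,0,-6]],[6,[0,0,0],[0,0,-6]],[6,[0,0,0],[0,0,-6]],[6,[0,0,0],[0,0,-6]],[6,[0,0,0],[0,0,-6]],[6,[0,0,0],[0,0,-3]],[6,[0,0,0],[0,0,0]],[6,[0,0,0],[0,0,0]]]' && python3 - <<'E'
from h import *
im,d,c=snap('wrist'); cv2.imwrite('pics/w11.png',im)
P=cloud(d,c)
m=((d>0)&(P[...,2]>.009)&(P[...,2]<.06)).astype(np.uint8); k,l,s,_=cv2.connectedComponentsWithStats(m)
for i in range(1,k):
    if s[i,4]>200: print(s[i],P[l==i][:,2].max().round(3),[np.round(a,1) for a in cv2.minAreaRect((P[l==i][:,:2]*1000).astype(np.float32))])
go([.4695,.235,.005])
E
```

```text
time: 20.63
tool_pos: [0.47, 0.1558, 0.0819]
orientation: [0.0, 0.986, 0.165, -0.001]
ft_force: [0.2, 0.5, 0.4]
gripper_width: 0.0603
finger_force: 0.0
time: 21.63
tool_pos: [0.4679, 0.2341, 0.0818]
orientation: [0.0, 0.847, 0.532, -0.001]
ft_force: [0.2, 0.1, -0.5]
gripper_width: 0.0601
finger_force: 0.0
time: 22.55
tool_pos: [0.468, 0.2344, 0.082]
orientation: [-0.0, 0.538, 0.843, -0.001]
ft_force: [-0.3, -0.8, 0.3]
gripper_width: 0.0598
finger_force: 0.0
[ 263  179   36   83 2841] 0.017 [array([469.7, 234.4]), array([22.6, 55.4]), np.float64(24.2)]
[ 194  305   72   87 3022] 0.042 [array([478.4, 134.5]), array([46. , 63.4]), np.float64(75.6)]
[ 305  311   49   58 2217] 0.031 [array([536.2, 173.2]), array([31.6, 31.6]), np.float64(73.0)]
t 22.6 tcp [0.4681 0.2346 0.0821] yaw 114.86 w 0.0603 F 0.0 [-0.4  0.3 -0.7] shift cm [-0.02  0.15  7.71] untilt [-0.06  0.01 -0.  ]
```

View pics/w11.png

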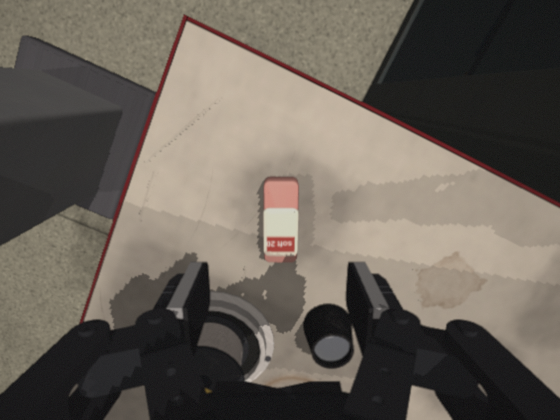

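The rubber at (282,217) is aligned with the tool axis, with the pads either side and the loupe clear. Gripping.

```bash
python3 -m jog '[[6,[0,0.1,1.5],[0,0,0]],[6,[0,0,2],[0,0,0]],[6,[0,0,2],[0,0,0]],[6,[0,0,1.2],[0,0,0]],[6,[0,0,0.7],[0,0,0]],[6,[0,0,0.3],[0,0,0]],[6,[0,0,0],[0,0,0]]]' && python3 -m jog '[[1.2,[0,0,0],[0,0,0]],[1.2,[0,0,0],[0,0,0]],[1.2,[0,0,0],[0,0,0]],[1.2,[0,0,0],[0,0,0]],[1.2,[0,0,0],[0,0,0]],[1.2,[0,0,0],[0,0,0]],[1.2,[0,0,0],[0,0,0]],[1.2,[0,0,0],[0,0,0]],[1.2,[0,0,0],[0,0,0]]]' 30 && python3 -m jog '[[1.2,[0,0,-0.5],[0,0,0]],[1.2,[0,0,-1],[0,0,0]],[1.2,[0,0,-1.5],[0,0,0]],[1.2,[0,0,-1.5],[0,0,0]],[1.2,[0,0,-1],[0,0,0]],[1.2,[0,0,-0.5],[0,0,0]],[1.2,[0,0,0],[0,0,0]]]' && python3 - <<'E'
from h import *
go([.612,-.009,.067])
E
```

```text
time: 23.18
tool_pos: [0.4691, 0.2359, 0.0054]
orientation: [-0.0, 0.537, 0.843, -0.0]
ft_force: [-0.1, -0.1, 0.2]
gripper_width: 0.0596
finger_force: 0.0
time: 23.93
tool_pos: [0.4699, 0.2361, 0.0065]
orientation: [0.001, 0.537, 0.843, 0.001]
ft_force: [-1.4, -0.8, 6.1]
gripper_width: 0.0209
finger_force: 29.9
time: 24.52
tool_pos: [0.4699, 0.2361, 0.0669]
orientation: [0.001, 0.537, 0.843, 0.001]
ft_force: [0.3, -0.1, -1.0]
gripper_width: 0.0208
finger_force: 29.4
t 24.52 tcp [0.4699 0.2361 0.0669] yaw 114.99 w 0.0208 F 29.4 [ 0.3 -0.1 -1. ] shift cm [-28.21   2.52   0.  ] untilt [0.12 0.01 0.  ]
```

```bash
python3 -m jog '[[1.2,[-1.2,0.18,0],[0,0,0]],[1.2,[-2.3,0.18,0],[0,0,0]],[1.2,[-2.3,0.18,0],[0,0,0]],[1.2,[-2.3,0.18,0],[0,0,0]],[1.2,[-2.3,0.18,0],[0,0,0]],[1.2,[-2.3,0.18,0],[0,0,0]],[1.2,[-2.3,0.18,0],[0,0,0]],[1.2,[-2.3,0.18,0],[0,0,0]],[1.2,[-2.3,0.18,0],[0,0,0]],[1.2,[-2.3,0.18,0],[0,0,0]],[1.2,[-2.3,0.18,0],[0,0,0]],[1.2,[-2.3,0.18,0],[0,0,0]]]' && python3 -m jog '[[1.2,[-1.2,0.18,0],[0,0,0]],[1.2,[-0.5,0.18,0],[0,0,0]],[1.2,[0,0,0],[0,0,3]],[1.2,[0,0,0],[0,0,6]],[1.2,[0,0,0],[0,0,6]],[1.2,[0,0,0],[0,0,6]],[1.2,[0,0,0],[0,0,6]],[1.2,[0,0,0],[0,0,6]],[1.2,[0,0,0],[0,0,6]],[1.2,[0,0,0],[0,0,6]],[1.2,[0,0,0],[0,0,6]],[1.2,[0,0,0],[0,0,6]]]' && python3 -m jog '[[1.2,[0,0,0],[0,0,6]],[1.2,[0,0,0],[0,0,6]],[1.2,[0,0,0],[0,0,6]],[1.2,[0,0,0],[0,0,6]],[1.2,[0,0,0],[0,0,6]],[1.2,[0,0,0],[0,0,4]],[1.2,[0,0,0],[0,0,0]],[1.2,[0,0,0],[0,0,0]]]' && python3 - <<'E'
from h import *
im,d,c=snap('wrist'); cv2.imwrite('pics/w12.png',im)
go([.611,-.008,.012])
E
```

```text
time: 25.52
tool_pos: [0.6008, 0.0023, 0.0643]
orientation: [-0.001, 0.538, 0.843, -0.001]
ft_force: [1.1, -0.5, -0.4]
gripper_width: 0.0208
finger_force: 29.4
time: 26.52
tool_pos: [0.6106, -0.0077, 0.0652]
orientation: [-0.001, 0.875, 0.483, -0.0]
ft_force: [-0.2, 0.8, -0.6]
gripper_width: 0.0208
finger_force: 29.4
time: 27.18
tool_pos: [0.6109, -0.0079, 0.0653]
orientation: [-0.0, 0.978, 0.21, -0.0]
ft_force: [-0.7, 0.6, -0.1]
gripper_width: 0.021
finger_force: 29.4
t 27.23 tcp [ 0.6109 -0.0082  0.0653] yaw 24.23 w 0.0212 F 29.4 [-1.2 -0.3 -0.4] shift cm [ 0.02 -0.01  5.33] untilt [-0.02  0.02 -0.  ]
```

View pics/w12.png

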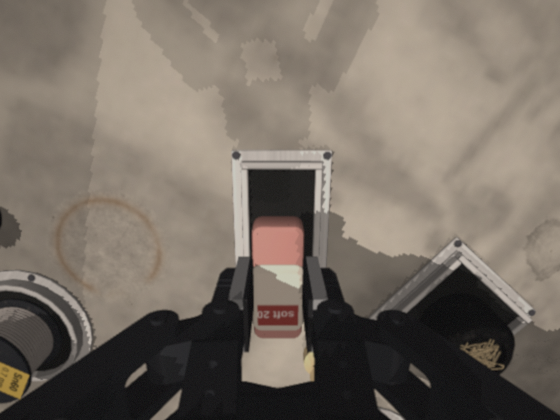

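The rubber hangs aligned over the oblong rest, whose far screws are at (236,155) and (327,155). Final centre check.

```bash
python3 - <<'E'
from h import *
im,d,c=load('wrist')
q=plane([(236,155),(327,155)],.0025,c)[:,:2]; e=q[0]-q[1]; n=np.array([e[1],-e[0]])/np.linalg.norm(e); print(q.round(4),np.linalg.norm(e),'yaw',np.degrees(np.arctan2(n[1],n[0])))
ctr=q.mean(0)-.0433*n; print(ctr); go([*ctr,.012])
E
```

```text
[[ 0.6405  0.0317]
 [ 0.6622 -0.0167]] 0.05297737505308268 yaw 24.20342787027124
[ 0.61186346 -0.01024572]
t 27.23 tcp [ 0.6109 -0.0082  0.0653] yaw 24.23 w 0.0212 F 29.4 [-1.2 -0.3 -0.4] shift cm [0.   0.23 5.33] untilt [-0.02  0.02 -0.  ]
```

```bash
python3 -m jog '[[1.2,[0,0.17,0.8],[0,0,0]],[1.2,[0,0,1.2],[0,0,0]],[1.2,[0,0,1.2],[0,0,0]],[1.2,[0,0,1],[0,0,0]],[1.2,[0,0,0.6],[0,0,0]],[1.2,[0,0,0.3],[0,0,0]],[1.2,[0,0,0.1],[0,0,0]],[1.2,[0,0,0.1],[0,0,0]],[1.2,[0,0,0],[0,0,0]]]' && python3 -m jog '[[1.2,[0,0,0.05],[0,0,0]],[1.2,[0,0,0],[0,0,0]]]'
```

```text
time: 27.98
tool_pos: [0.6123, -0.0105, 0.0128]
orientation: [0.0, 0.978, 0.208, 0.0]
ft_force: [-0.1, 0.1, -0.2]
gripper_width: 0.0206
finger_force: 29.4
time: 28.15
tool_pos: [0.6123, -0.0106, 0.0125]
orientation: [0.0, 0.978, 0.208, 0.0]
ft_force: [0.0, 0.0, 0.1]
gripper_width: 0.0209
finger_force: 29.4
```

```bash
python3 -m jog '[[1.2,[0,0,0.07],[0,0,0]],[1.2,[0,0,0],[0,0,0]]]' && python3 -m jog '[[1.2,[0,0,0.07],[0,0,0]],[1.2,[0,0,0],[0,0,0]]]'
```

```text
time: 28.32
tool_pos: [0.6121, -0.0107, 0.0116]
orientation: [0.0, 0.978, 0.208, 0.0]
ft_force: [-0.6, 0.6, -0.0]
gripper_width: 0.0208
finger_force: 29.4
time: 28.48
tool_pos: [0.6121, -0.0107, 0.0115]
orientation: [0.0, 0.978, 0.208, 0.0]
ft_force: [-2.2, -0.9, 6.7]
gripper_width: 0.0208
finger_force: 30.2
```

Contact at 0.0115 as predicted. Releasing, rising and checking everything.

```bash
python3 -m jog '[[5,[0,0,0],[0,0,0]],[5,[0,0,0],[0,0,0]],[5,[0,0,0],[0,0,0]],[5,[0,0,0],[0,0,0]],[5,[0,0,-1],[0,0,0]],[5,[0,0,-2],[0,0,0]],[5,[0,0,-2.5],[0,0,0]],[5,[-1,0,-2],[0,0,0]],[5,[-2,0,-1],[0,0,0]],[5,[-2,0,0],[0,0,0]],[5,[-2,0,0],[0,0,0]],[5,[0,0,0],[0,0,0]]]' && python3 - <<'E'
from h import *
im,d,c=snap('wrist'); b,bd,bc=snap('scene')
P=cloud(d,c)
m=((d>0)&(P[...,2]>.0135)&(P[...,2]<.06)&(np.hypot(P[...,0]-.612,P[...,1]+.01)<.045))
print(P[m][:,2].max(),[np.round(a,1) for a in cv2.minAreaRect((P[m][:,:2]*1000).astype(np.float32))])
P=cloud(bd,bc); m=((bd>0)&(P[...,2]>.015)&(P[...,2]<.06)&(P[...,0]<.7)&(P[...,1]<.35)&(P[...,1]>-.3)&(P[...,0]>.4)).astype(np.uint8); k,l,s,_=cv2.connectedComponentsWithStats(m)
for i in range(1,k):
    if s[i,4]>20: print(s[i],P[l==i][:,2].max().round(3),[np.round(a,1) for a in cv2.minAreaRect((P[l==i][:,:2]*1000).astype(np.float32))])
cv2.imwrite('pics/w13.png',np.hstack([im[:300,60:500],cv2.resize(b[160:330,150:350],(353,300),interpolation=cv2.INTER_CUBIC)]))
go([.6,0,.1])
E
```

```text
time: 29.48
tool_pos: [0.5449, -0.0414, 0.0964]
orientation: [0.001, 0.978, 0.207, -0.001]
ft_force: [-1.0, -0.6, -0.3]
gripper_width: 0.0497
finger_force: 0.0
0.021880568343656825 [array([610.1, -11.7]), array([55.5, 23. ]), np.float64(23.4)]
[324 164  20  20 300] 0.043 [array([ 495.6, -252.6]), array([53.1, 52.1]), np.float64(82.5)]
[270 171  18  19 238] 0.045 [array([ 588.5, -145.9]), array([39.8, 49.6]), np.float64(19.0)]
[311 194  15  16 188] 0.042 [array([ 467. , -146.7]), array([34. , 37.1]), np.float64(1.2)]
[228 204  23  12 170] 0.025 [array([608.6, -10.9]), array([56.4, 26.6]), np.float64(24.6)]
[276 204   8  10  54] 0.031 [array([530.2, -74.4]), array([16.9, 19.9]), np.float64(79.8)]
[235 259  24  26 477] 0.047 [array([464.9, 122.7]), array([54.5, 54.3]), np.float64(4.3)]
[202 264  14  15 175] 0.034 [array([535.9, 172.3]), array([29.9, 32.7]), np.float64(40.3)]
t 29.58 tcp [ 0.5482 -0.0396  0.0966] yaw 23.96 w 0.0498 F 0.0 [-0.2 -0.   0.4] shift cm [ 6.35 -1.51 -0.34] untilt [ 0.05 -0.04 -0.  ]
```

View pics/w13.png

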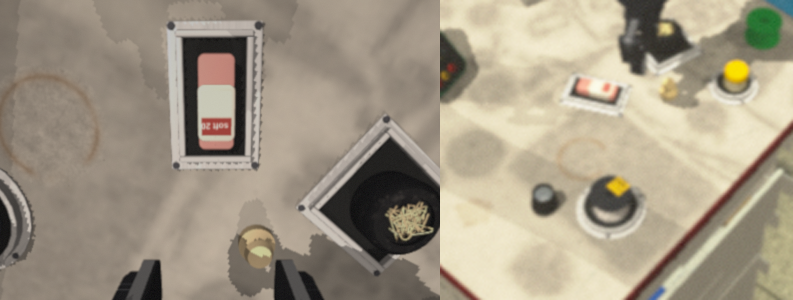

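The rubber lies lengthwise in the oblong rest at (215,100). The other three items are in their rests, and the loupe and weight have not moved. The gripper is clear of everything at z 0.097. Handing in.

```bash
python3 -c "
from bench import ctrl
print(ctrl.sign_off())"
```

```text
the job is handed in; nothing more can be done
None
```

The job is handed in: spool, tip cleaner, flux jar and rubber each sit upright and released in their own rest, placed in the order asked in about 30 s; the last pictures show the loupe and brass weight unmoved.

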